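# Change the bench supply over from the duty isolator to the standby isolator

### The job

Change the bench supply over: first flip the T-handled duty lever over its snap to OFF (away from its lock pocket), then move the grey lock block from the ball-handled standby box into the pocket of the duty box, fully down with its nose pointing to the lever, let go of it, and only then flip the standby lever over its snap to ON (towards its pocket). Never have both levers at ON together, and do not shove or knock over the bottle, mug, dish or film pot standing around.

Things in the scene. Friction and masses are not known exactly. Their poses are not given: they have to be found in the camera images.
- duty_box: Duty isolator (lever with T-bar; starts ON, pocket empty): fixed grey switch box 152 x 90 mm (flange 166 x 96), top plate 48 mm above the bench; stands left or right, turned up to 1 rad. Origin: centre of its underside; z up; +x along the long side to its ON end, the end with the lock pocket. 
- standby_box: Standby isolator (lever with ball; starts OFF, lock block in its pocket): fixed grey switch box 152 x 90 mm (flange 166 x 96), top plate 48 mm above the bench; stands left or right, turned up to 1 rad. Origin: centre of its underside; z up; +x along the long side to its ON end, the end with the lock pocket. 
- duty_lever (a joint): Duty lever: angle about the box's y, pivot at the box's middle 40 mm above the bench: +0.55 leans fully to the ON end (+x), 0 upright, -0.55 fully to the OFF end. An over-centre spring holds it at either stop: push about 5 N at the handle up to the middle, past it it flies over. Shank 12 mm thick. Starts ON.
- duty_pocket (a point): Duty box: centre of the pocket's floor (the top plate), 28 mm from the box's middle to ON, 48 mm above the bench. Two low cheeks 41 mm apart inside, each 6 mm thick, run along the box's x to an end stop 25 mm beyond this point; all rise 13 mm above the floor; open towards the lever.
- standby_pocket (a point): Standby box: centre of the pocket's floor (the top plate), 28 mm from the box's middle to ON, 48 mm above the bench. Two low cheeks 41 mm apart inside, each 6 mm thick, run along the box's x to an end stop 25 mm beyond this point; all rise 13 mm above the floor; open towards the lever.
- standby_lever (a joint): Standby lever: angle about the box's y, pivot at the box's middle 40 mm above the bench: +0.55 leans fully to the ON end (+x), 0 upright, -0.55 fully to the OFF end. An over-centre spring holds it at either stop: push about 5 N at the handle up to the middle, past it it flies over. Shank 12 mm thick. Starts OFF; the lock block keeps it from passing the middle.
- duty_grip (a point): centre of the duty lever's black T-bar (20 mm thick, 60 mm long across the swing, parallel to the box's y), 92 mm from the pivot: with the lever at a stop it is 48 mm from the box's middle and 118 mm above the bench, upright 132 mm.
- standby_grip (a point): centre of the standby lever's black ball (30 mm diameter), 92 mm from the pivot: at a stop 48 mm from the box's middle and 118 mm above the bench, upright 132 mm.
- lock_block: loose grey lock block, about 150 g, an upside-down L: stem 40 (x) x 36 (y) x 55 mm high, lowest 8 mm narrowed to 38 x 32; nose 36 wide, 20 high, sticking out 19 mm at the top to -x. Origin: centre of the stem's underside; z up. Seated, it stands on the pocket floor, axes parallel to the box's, nose to the lever, which must lean to OFF. Grip the stem across y above the cheeks.
- lock_nose (a point): middle of the nose's end face, 39 mm from the stem's axis to -x and 45 mm above the block's underside.
- wash_bottle: bystander: white plastic wash bottle with red cap and spout, 65 x 99 x 195 mm, origin under the middle of its outline; upright body 65 mm wide stands 17 mm to -y of it; beside the duty box on its -y side.
- mug: bystander: green and white mug, 78 x 116 x 101 mm with its handle, origin under the middle of its outline; stands beside the standby box on its -y side.
- petri_dish: bystander: flat clear dish, 88 mm across, 16 mm high, origin under its centre; behind the boxes.
- film_pot: bystander: black film pot, 34 mm across, 52 mm high, origin under its centre; behind the boxes.

How it is judged:
On the way, in this order (a step that is already met when the one before it is completed fails the run):
1. the duty lever has snapped over to OFF (value of joint duty_lever below -0.45 rad), for 0.2 s.
2. the lock block stands fully down in the duty box's pocket, nose to the lever, let go of, the duty lever still OFF (value of joint duty_lever below -0.45 rad and x of lock_block in the frame of duty_box between 0.016 and 0.038 m and y of lock_block in the frame of duty_box between -0.007 and 0.007 m and z of lock_block in the frame of duty_box between 0.043 and 0.053 m and x of lock_nose in the frame of duty_box below 0 m and angle between lock_block's own z axis and vertical below 0.1 rad and contact force between the fingers and lock_block below 0.05 N), for 0.2 s.
3. the standby lever has snapped over to ON (value of joint standby_lever above 0.45 rad), for 0.2 s.
At the end, for the whole second after the job is handed in: duty lever below -0.45 rad (OFF), standby above 0.45 rad (ON); lock block released, at rest, upright within 0.1 rad in the duty pocket: origin 16-38 mm from the middle towards ON, within 7 mm of the centre line, 43-53 mm above the bench, nose end past the middle to the OFF side (all of step 2 and value of joint standby_lever above 0.45 rad and linear speed of lock_block below 0.02 m/s); the robot touches nothing.
It fails at once if both levers lean to ON at the same time (value of joint each of duty_lever, standby_lever above 0.2 rad).
It fails at once if a bystander is shoved more than 30 mm or tipped over (distance of any of wash_bottle, mug, petri_dish, film_pot from where it was at the start of the episode above 0.03 m or angle between any of wash_bottle, mug, petri_dish, film_pot's own z axis and vertical above 0.5 rad).
It also fails if it takes over 72 s, if anything falls off the work surface, if the arm or the gripper's body presses on something with over 40 N, if the wrist force passes 120 N, or if a joint passes its speed limit or range.

### The arm

A 6-joint arm with a two-finger parallel gripper is mounted at the origin on a cart in front of the work surface, level with it; the furniture and walls round the work are solid. World frame = base frame: x ahead of the robot, y to its left, z up, the work surface at z = 0. Lengths are in m, angles in rad, forces in N, time in s.
With the tool pointing down it reaches from about 0.25 to 0.725 m from the base axis. Payload 4 kg.
Tool frame: the origin (TCP) lies at the centre of the arm's flange, where the gripper is bolted on; the fingertips stand 173 mm ahead of it and the grasp point (between the pads) lies 155 mm ahead of it; x points along the fingers, z is the direction in which the jaws open and shut, and the axes are right-handed (so a half turn about x gives the same grasp; the last joint's range is limited). The gripper opens to 85 mm and grips with 20 to 120 N. Pads are 22 mm wide; open, the fingers measure 114 mm over their backs; the gripper's body (76 mm by 85 mm) begins 54 mm behind the grasp point. The pads swing forward as they close: fully open they stand 13 mm farther back than shut.
Start: joints at [1.258, 0.241, 0.005, 1.335, 0, 1.571], TCP at [0.154, 0.476, 0.405] pointing down, gripper open.
Joint ranges: [-2.72, 2.72], [-1.05, 1.87], [-1.09, 1.28], [-1.99, 2.15], [-1.42, 1.44], [-3.14, 3.14]. Speed limits (rad/s): [2.79, 2.79, 3.14, 3.14, 3.14, 3.14].

### API

Orientations are given as a unit quaternion [x, y, z, w].
In Python, from workcell import bot gives the robot as it stands.
- The arm moves only by the tool arm_command, never from a script. Its argument "moves" is one flat list of numbers, 7 for each row, row after row: the shift along the tool's x, y, z in m, then the turn, a rotation vector about the tool's x, y, z in rad, then the closure, from -1 (fully open) to 1 (shut). A call has 1 to 20 rows; each row shifts and turns the pose as measured when the row begins, along the tool's axes as they then stand; what a row does not reach is not made up. A row lasts 1/12 s, in which the tool goes at most 41.7 mm and 7.16 degrees, less where a joint would pass 70% of its speed; a pose out of reach is approached as far as the arm can. A call with a gripper value outside its range is refused whole. The fingers move at their own pace and stop on an object; the grip force is fixed at half the most. Time passes only in rows, so rows that do not move let the fingers close. It gives the time, the measured TCP pose, the force and the opening at its end, in the units of the state.
- bot.get_obs(): the state, without advancing time (a new reading comes with each control period).
- bot.camera(name): name is "side" or "top"; returns the picture (384x512x3 uint8, red, green, blue); there is no depth.
- bot.get_calibration(name): a dict with "mtx" (3x3 intrinsics, pixels), "dist" ([k1, k2, p1, p2, k3] as OpenCV has them; the pictures are not rectified), "world_from_camera" (4x4, takes a point from camera to world coordinates). Camera axes: x right, y up, looking along -z (the intrinsics and any distortion apply to the point x, -y, -z); pixel columns grow to the right and rows downward; lengths in m; the calibration is good to about 2 mm. A picture is of the moment at which its call begins. get_calibration takes no time and is no camera call.
- bot.job_done(): hands the job in, once; it reports no verdict.
The state is a dict: "clock": time; "joint_pos": joint angles; "joint_vel": joint speeds; "tau": joint torques, N m; "eef_pos": TCP position; "tool_rot": TCP orientation; "ft_force": force on the tool from outside, world axes, zero at the start; "ft_torque": the same for the moment, N m; "grip_width": finger opening in m.
Only numpy, scipy, OpenCV 4.12 (cv2) and the standard library are available. Lean on these libraries where they do the work, as an engineer would, in place of code of your own. Each camera call takes 0.05 s, during which the arm holds its last target.

## Working session

There is one attempt and no reset: what is moved stays moved. The work goes in short steps, Python scripts to look and compute and a tool call to move; the robot and the scene stay as the last step left them, time stands still between calls to the robot, and variables do not carry over. Pictures are saved under pics/ and viewed, and the job is handed in when it is done.

Besides the shell and the picture viewer there is one more tool, called after ">>>" by a JSON object that holds its "fn" and its "kwargs". arm_command: Moves the arm, as the interface text tells. Its arguments: {"type":"object","properties":{"moves":{"type":"array"}},"required":["moves"]}

```bash
ls; mkdir -p pics; python3 - <<'E'
from workcell import bot
import cv2
for n in ("top","side"):
    im=bot.camera(n); cv2.imwrite(f"pics/{n}0.png",im[:,:,::-1])
    c=bot.get_calibration(n); print(n,c)
print(bot.get_obs())
E
```

```text
pics
top {'mtx': array([[347.81963398,   0.        , 258.33151287],
       [  0.        , 347.81963398, 193.98910714],
       [  0.        ,   0.        ,   1.        ]]), 'dist': array([-0.10163069,  0.        ,  0.        ,  0.        ,  0.        ]), 'world_from_camera': array([[ 0.02370789,  0.98369049, -0.17830018,  0.40167218],
       [-0.99968726,  0.02474663,  0.00360379, -0.05250847],
       [ 0.00795734,  0.17815898,  0.98396954,  1.10011588],
       [ 0.        ,  0.        ,  0.        ,  1.        ]])}
side {'mtx': array([[410.36001031,   0.        , 246.64015064],
       [  0.        , 410.36001031, 194.23410752],
       [  0.        ,   0.        ,   1.        ]]), 'dist': array([-0.12566308,  0.        ,  0.        ,  0.        ,  0.        ]), 'world_from_camera': array([[-0.94814117,  0.08393806, -0.30656601,  0.3142596 ],
       [-0.31720357, -0.31133618,  0.89579667,  0.80652983],
       [-0.02025365,  0.94658554,  0.3218161 ,  0.43412646],
       [ 0.        ,  0.        ,  0.        ,  1.        ]])}
{'clock': 0.1, 'joint_pos': array([ 1.25800312e+00,  2.41353748e-01,  3.86803640e-03,  1.33520909e+00,
       -1.70473681e-05,  1.57079677e+00]), 'joint_vel': array([ 0.0007564 , -0.00131333,  0.00337328,  0.00028099,  0.00045601,
        0.00068043]), 'tau': array([-5.97323178e-04, -3.73137295e+01,  2.53010577e+01,  1.08912773e-02,
       -2.49860369e-05, -5.36352445e-06]), 'eef_pos': array([0.15378826, 0.4755137 , 0.40389709]), 'tool_rot': array([-0.41641704,  0.57231642,  0.41561749,  0.57123801]), 'ft_force': array([ 0.23095914,  0.15229789, -1.04464029]), 'ft_torque': array([-0.04150468, -0.0400317 ,  0.01145743]), 'grip_width': 0.08521112954702714}
```

View pics/top0.png

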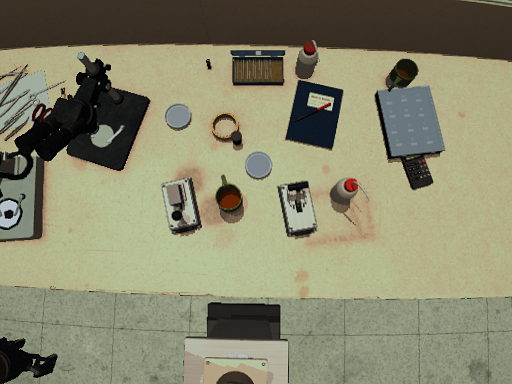

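View pics/side0.png

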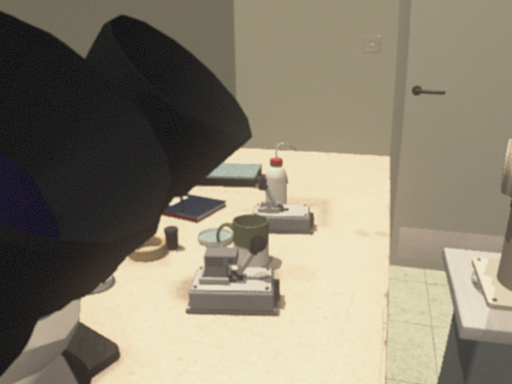

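```bash
python3 - <<'E'
import cv2
im=cv2.imread("pics/top0.png")
a=cv2.resize(im[165:250,150:215],None,fx=6,fy=6,interpolation=cv2.INTER_CUBIC)
b=cv2.resize(im[165:250,270:335],None,fx=6,fy=6,interpolation=cv2.INTER_CUBIC)
cv2.imwrite("pics/z0.png",cv2.hconcat([a,b]))
E
cat > h.py <<'E'
import numpy as np, cv2
from workcell import bot
def ray(cam,uv):
    c=bot.get_calibration(cam); p=cv2.undistortPoints(np.array(uv,float).reshape(-1,1,2),c["mtx"],c["dist"]).reshape(-1,2)
    T=c["world_from_camera"]; d=np.c_[p[:,0],-p[:,1],-np.ones(len(p))]@T[:3,:3].T
    return T[:3,3],d
def onz(cam,uv,z):
    o,d=ray(cam,uv); s=(z-o[2])/d[:,2]; return (o+d*s[:,None])
def proj(cam,P):
    c=bot.get_calibration(cam);T=np.linalg.inv(c["world_from_camera"]);P=np.atleast_2d(P)
    q=P@T[:3,:3].T+T[:3,3]; q=q*[1,-1,-1]
    return cv2.projectPoints(q,np.zeros(3),np.zeros(3),c["mtx"],c["dist"])[0].reshape(-1,2)
E
```

```text
(no output)
```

View pics/z0.png

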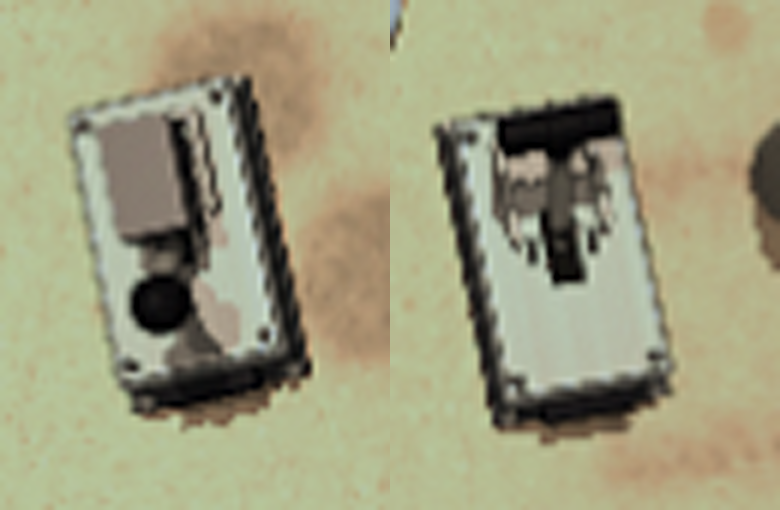

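```bash
python3 - <<'E'
from h import *
im=cv2.imread("pics/top0.png")
hsv=cv2.cvtColor(im,cv2.COLOR_BGR2HSV)
for nm,x0,x1 in (("stby",150,215),("duty",270,335)):
    h=hsv[165:250,x0:x1]; h=cv2.resize(h,None,fx=6,fy=6,interpolation=cv2.INTER_LINEAR)
    m=((h[...,1]<40)&(h[...,2]>120)).astype(np.uint8)*255
    m=cv2.morphologyEx(m,cv2.MORPH_CLOSE,np.ones((9,9)))
    cs,_=cv2.findContours(m,cv2.RETR_EXTERNAL,cv2.CHAIN_APPROX_NONE)
    c=max(cs,key=cv2.contourArea)
    uv=(c.reshape(-1,2)+.5)/6-.5+[x0,165]
    P=onz("top",uv,0.048)
    r=cv2.minAreaRect((P[:,:2]*1000).astype(np.float32))
    print(nm,r, cv2.boxPoints(r).round(1).tolist())
    cv2.imwrite(f"pics/m_{nm}.png",m)
a=lambda X,x0:(np.array(X)+.5)/6-.5+[x0,165]
S=onz("top",a([[72,115],[236,80],[278,350],[118,380]],150),.048); D=onz("top",a([[46,125],[228,98],[278,370],[112,400]],270),.048)
for Q in(S,D): print(Q.round(4)[:,:2].tolist(),Q.mean(0).round(4),[np.linalg.norm(Q[i]-Q[i-3]).round(4) for i in range(4)])
E
python3 -c "
import cv2
cv2.imwrite('pics/mm.png',cv2.hconcat([cv2.imread('pics/m_stby.png'),cv2.imread('pics/m_duty.png')]))"
```

```text
stby ((558.755859375, 188.77731323242188), (145.80287170410156, 85.615966796875), 14.586124420166016) [[477.3999938964844, 211.8000030517578], [499.0, 129.0], [640.0999755859375, 165.6999969482422], [618.5, 248.60000610351562]]
duty ((560.06884765625, -177.83270263671875), (147.39015197753906, 87.43208312988281), 13.14472484588623) [[478.3999938964844, -152.0], [498.20001220703125, -237.1999969482422], [641.7999877929688, -203.60000610351562], [621.9000244140625, -118.5]]
[[0.6171, 0.2451], [0.6377, 0.1606], [0.4983, 0.131], [0.4808, 0.2117]] [0.5585 0.1871 0.048 ] [np.float64(0.087), np.float64(0.1424), np.float64(0.0826), np.float64(0.1403)]
[[0.6207, -0.1142], [0.6374, -0.2083], [0.4971, -0.2336], [0.4801, -0.1495]] [ 0.5588 -0.1764  0.048 ] [np.float64(0.0956), np.float64(0.1426), np.float64(0.0858), np.float64(0.1449)]
```

View pics/mm.png

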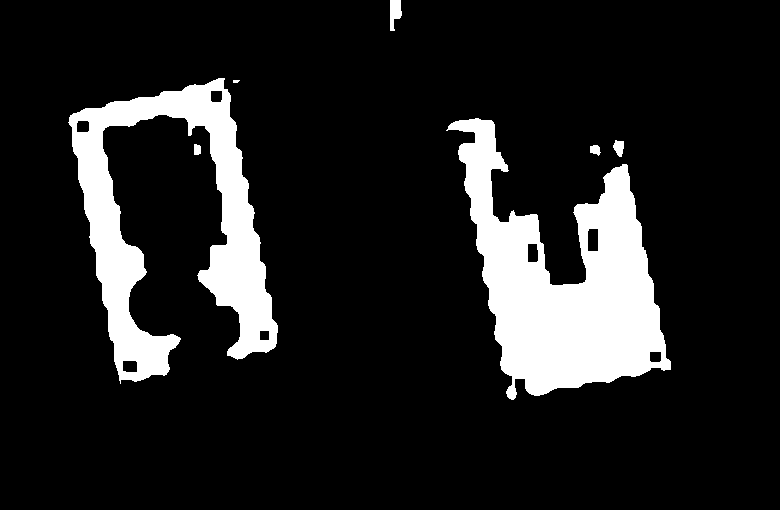

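```bash
python3 - <<'E'
from h import *
im=cv2.imread("pics/top0.png")
a=lambda X,x0:(np.array(X)+.5)/6-.5+[x0,165]
S=onz("top",a([[83,126],[216,96],[264,335],[130,366]],150),.048)[:,:2]; D=onz("top",a([[80,135],[265,356],[129,384]],270),.048)[:,:2]
for n,i in(("S",S),): print(n,i.mean(0),[np.linalg.norm(i[k]-i[k-1]) for k in range(4)],[np.arctan2(*(v[::-1])) for v in (i[0]-i[3],i[1]-i[2])],[np.arctan2(-v[0],v[1]) for v in (i[0]-i[1],i[3]-i[2])])
print("D",(D[0]+D[1])/2,np.linalg.norm(D[0]-D[2]),np.linalg.norm(D[1]-D[2]),np.arctan2(*((D[0]-D[2])[::-1])),np.arctan2(-(D[2]-D[1])[0],(D[2]-D[1])[1]))
# edges
g=cv2.cvtColor(im,cv2.COLOR_BGR2GRAY); hsv=cv2.cvtColor(im,cv2.COLOR_BGR2HSV)
# lever grips / block
m=(hsv[...,2]<50).astype(np.uint8)
for nm,(y0,y1,x0,x1),z in(("ball",(205,222,168,186),.118),("tbar",(178,192,284,310),.118)):
    mm=np.zeros_like(m);mm[y0:y1,x0:x1]=m[y0:y1,x0:x1]
    n,l,s,c=cv2.connectedComponentsWithStats(mm)
    k=1+np.argmax(s[1:,4]); print(nm,s[k],c[k],onz("top",[c[k]],z))
# block top at z=.103 corners zoom
B=onz("top",a([[97,125],[166,113],[187,228],[121,240]],150),.103)[:,:2]
print(B.round(4).tolist(),B.mean(0))
E
```

```text
S [0.55854145 0.18846311] [np.float64(0.12766179667791483), np.float64(0.0706337328355928), np.float64(0.12726962142303133), np.float64(0.06976733089230819)] [np.float64(0.26058449188702404), np.float64(0.25379961469618006)] [np.float64(0.25042518887785375), np.float64(0.2559623621489301)]
D [ 0.55999983 -0.17939652] 0.13017804893583124 0.07077136196059358 0.20310344689052384 0.22368903514326122
ball [172 210  10  10  77] [176.62337662 215.01298701] [[0.51289813 0.17527579 0.118     ]]
tbar [288 182  20  10 133] [297.58646617 186.13533835] [[ 0.60553146 -0.1688943   0.118     ]]
[[0.6011, 0.2167], [0.6079, 0.183], [0.5513, 0.169], [0.5445, 0.2009]] [0.57621833 0.19238945]
```

```bash
cat >> h.py <<'E'
from scipy.spatial.transform import Rotation as R
BOX={"D":(np.array([.560,-.1794]),.220),"S":(np.array([.5585,.1885]),.254)}
def bx(b,x,y=0.):
    c,a=BOX[b]; return c+np.array([[np.cos(a),-np.sin(a)],[np.sin(a),np.cos(a)]])@[x,y]
def goal(b,x,y,ztcp,flip=0):
    # tool x down, tool z = box y (or -y)
    a=BOX[b][1]; zt=np.array([-np.sin(a),np.cos(a),0])*(-1 if flip else 1); xt=np.array([0,0,-1.])
    M=np.c_[xt,np.cross(zt,xt),zt]
    return np.r_[bx(b,x,y),ztcp],R.from_matrix(M)
def delta(b,x,y,ztcp,flip=0,p=True):
    o=bot.get_obs(); r0=R.from_quat(o["tool_rot"]); P,r=goal(b,x,y,ztcp,flip)
    d=r0.inv().apply(P-o["eef_pos"]); w=(r0.inv()*r).as_rotvec()
    if p: print("t",round(o["clock"],2),"shift",d.round(4),"turn",w.round(4),"n>=",np.ceil(max(np.linalg.norm(d)/.0417,np.linalg.norm(w)/.125)))
    return d,w
def where(b):
    o=bot.get_obs(); c,a=BOX[b]; v=o["eef_pos"][:2]-c
    print("in",b,np.array([v[0]*np.cos(a)+v[1]*np.sin(a),-v[0]*np.sin(a)+v[1]*np.cos(a),o["eef_pos"][2]]).round(4),"F",o["ft_force"].round(2),"w",round(o["grip_width"],4),"t",round(o["clock"],2))
E
python3 - <<'E'
from h import *
print(R.from_quat(bot.get_obs()["tool_rot"]).as_matrix().round(3))
for f in(0,1): delta("D",.09,0,.40,f); delta("S",.028,0,.40,f)
print(bx("D",.09))
print("bottle",onz("top",[[345,192],[334,190],[350,186]],.12))
print(onz("top",[[350,184]],.195), onz("top",[[229,200],[217,198],[243,205]],.1))
E
```

```text
[[-0.001 -0.951  0.308]
 [-0.002  0.308  0.951]
 [-1.    -0.    -0.002]]
t 0.1 shift [ 0.0048 -0.6656 -0.4524] turn [-5.328e-01 -1.900e-03 -5.000e-04] n>= 20.0
t 0.1 shift [ 0.0042 -0.497  -0.1335] turn [-5.668e-01 -1.900e-03 -5.000e-04] n>= 13.0
t 0.1 shift [ 0.0048 -0.6656 -0.4524] turn [ 2.6088e+00 -7.0000e-04  2.5000e-03] n>= 21.0
t 0.1 shift [ 0.0042 -0.497  -0.1335] turn [ 2.5748e+00 -7.0000e-04  2.5000e-03] n>= 21.0
[ 0.64783077 -0.15975933]
bottle [[ 0.59141835 -0.3064559   0.12      ]
 [ 0.59648026 -0.27436067  0.12      ]
 [ 0.60952965 -0.32157782  0.12      ]]
[[ 0.59910777 -0.30112564  0.195     ]] [[ 0.56295763  0.0288347   0.1       ]
 [ 0.56797639  0.06410023  0.1       ]
 [ 0.54927567 -0.01241046  0.1       ]]
```

>>> {"fn": "arm_command", "kwargs": {"moves": [0,0,0,-0.107,0,0,1,0,0,0,-0.107,0,0,1,0,0,0,-0.107,0,0,1,0,0,0,-0.107,0,0,1,0,0,0,-0.107,0,0,1]}}

```text
clock: 0.52
eef_pos: [0.1535, 0.4747, 0.4011]
tool_rot: [0.558, -0.438, -0.556, -0.432]
ft_force: [-0.3, 0.0, 0.5]
grip_width: 0.0259
```

```bash
python3 - <<'E'
from h import *
delta("D",.09,0,.40)
E
```

```text
t 0.52 shift [ 0.0049 -0.3252 -0.7356] turn [ 0.0256 -0.0072 -0.0043] n>= 20.0
```

>>> {"fn": "arm_command", "kwargs": {"moves": [0,-0.0163,-0.0368,0.005,0,0,1,0,-0.0163,-0.0368,0.005,0,0,1,0,-0.0163,-0.0368,0.005,0,0,1,0,-0.0163,-0.0368,0.005,0,0,1,0,-0.0163,-0.0368,0.005,0,0,1,0,-0.0163,-0.0368,0,0,0,1,0,-0.0163,-0.0368,0,0,0,1,0,-0.0163,-0.0368,0,0,0,1,0,-0.0163,-0.0368,0,0,0,1,0,-0.0163,-0.0368,0,0,0,1,0,-0.0163,-0.0368,0,0,0,1,0,-0.0163,-0.0368,0,0,0,1,0,-0.0163,-0.0368,0,0,0,1,0,-0.0163,-0.0368,0,0,0,1,0,-0.0163,-0.0368,0,0,0,1,0,-0.0163,-0.0368,0,0,0,1,0,-0.0163,-0.0368,0,0,0,1,0,-0.0163,-0.0368,0,0,0,1]}}

```text
clock: 2.02
eef_pos: [0.6011, -0.118, 0.3955]
tool_rot: [-0.555, 0.442, 0.558, 0.431]
ft_force: [0.2, -0.3, -0.1]
grip_width: 0.0003
```

```bash
python3 - <<'E'
from h import *
delta("D",.09,0,.40); where("D")
E
```

```text
t 2.02 shift [-0.0048 -0.0354 -0.0517] turn [ 0.0206 -0.0059 -0.0149] n>= 2.0
in D [0.0535 0.0509 0.3955] F [ 0.2  -0.32 -0.15] w 0.0003 t 2.02
```

>>> {"fn": "arm_command", "kwargs": {"moves": [0,-0.012,-0.018,0.007,-0.002,-0.005,1,0,-0.012,-0.018,0.007,-0.002,-0.005,1,0,-0.012,-0.018,0.007,-0.002,-0.005,1,0.025,0,0,0,0,0,1,0.025,0,0,0,0,0,1,0,0,0,0,0,0,1]}}

```text
clock: 2.52
eef_pos: [0.6546, -0.176, 0.3379]
tool_rot: [0.549, -0.446, -0.548, -0.446]
ft_force: [-1.2, 0.9, -1.8]
grip_width: 0.0
```

```bash
python3 - <<'E'
from h import *
delta("D",.09,0,.277); where("D")
im=bot.camera("top"); cv2.imwrite("pics/t1.png",cv2.resize(im[120:260,230:400,::-1],None,fx=4,fy=4))
E
```

```text
t 2.52 shift [0.0609 0.0033 0.0174] turn [-0.0143 -0.0014 -0.0006] n>= 2.0
in D [ 0.0931 -0.0173  0.3379] F [-1.25  0.87 -1.77] w 0.0 t 2.52
```

View pics/t1.png

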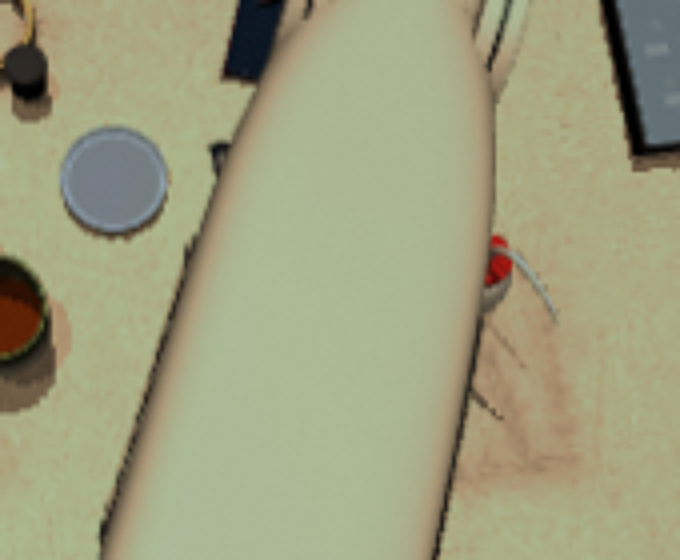

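>>> {"fn": "arm_command", "kwargs": {"moves": [0.02,0.001,0.009,-0.007,0,0,1,0.02,0.001,0.008,-0.006,0,0,1,0.02,0,0,0,0,0,1,0,0,0,0,0,0,1]}}

```text
clock: 2.9
eef_pos: [0.6499, -0.1589, 0.2841]
tool_rot: [0.554, -0.441, -0.549, -0.443]
ft_force: [-0.4, 1.0, -0.4]
grip_width: -0.0
```

```bash
python3 - <<'E'
from h import *
delta("D",.09,0,.277); where("D")
E
```

```text
t 2.9 shift [ 0.0071  0.0023 -0.0003] turn [-0.0001 -0.0045  0.006 ] n>= 1.0
in D [0.0922 0.0003 0.2841] F [-0.42  0.99 -0.39] w -0.0 t 2.9
```

>>> {"fn": "arm_command", "kwargs": {"moves": [0.007,0.002,0,0,0,0,1,0,0.012,0,0,0,0,1,0,0.012,0,0,0,0,1,0,0.012,0,0,0,0,1,0,0.012,0,0,0,0,1,0,0.012,0,0,0,0,1,0,0.012,0,0,0,0,1,0,0.012,0,0,0,0,1]}}

```text
clock: 3.57
eef_pos: [0.5761, -0.1746, 0.2975]
tool_rot: [0.57, -0.427, -0.537, -0.451]
ft_force: [1.3, 1.3, -0.4]
grip_width: -0.0001
```

```bash
python3 - <<'E'
from h import *
delta("D",.0,0,.277); where("D")
E
```

```text
t 3.57 shift [ 0.0196  0.0179 -0.0007] turn [ 0.0098 -0.0148  0.0562] n>= 1.0
in D [0.0167 0.0012 0.2975] F [ 1.31  1.33 -0.41] w -0.0001 t 3.57
```

```bash
python3 - <<'E'
from h import *
im=bot.camera("side"); cv2.imwrite("pics/s1.png",cv2.resize(im[120:330,150:400,::-1],None,fx=3,fy=3))
where("D")
E
```

```text
in D [0.0147 0.001  0.2978] F [-2.2   0.36  0.37] w -0.0002 t 3.62
```

View pics/s1.png

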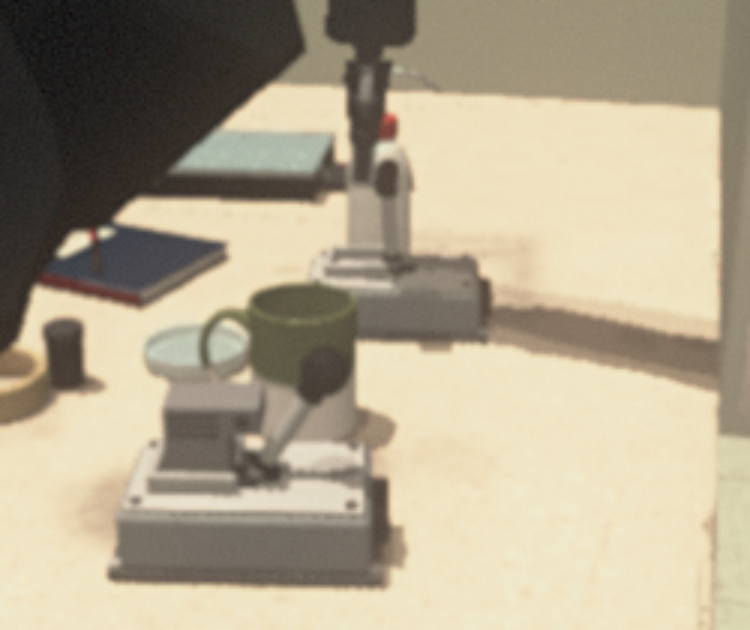

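>>> {"fn": "arm_command", "kwargs": {"moves": [0.008,0.012,0,0,0,0.02,1,0.006,0.014,0,0,0,0.02,1,0.004,0.014,0,0,0,0,1,0,0.006,0,0,0,0,1]}}

```text
clock: 3.95
eef_pos: [0.5315, -0.1865, 0.2859]
tool_rot: [0.565, -0.438, -0.542, -0.441]
ft_force: [-0.3, 0.8, -0.7]
grip_width: 0.0002
```

```bash
python3 - <<'E'
from h import *
im=bot.camera("side"); cv2.imwrite("pics/s2.png",cv2.resize(im[120:330,150:400,::-1],None,fx=3,fy=3))
where("D");delta("D",0,0,.40)
E
```

```text
in D [-0.0296 -0.0009  0.2865] F [-1.21 -1.06  0.1 ] w 0.0003 t 4.0
t 4.0 shift [-0.1128 -0.0323 -0.002 ] turn [ 0.0084 -0.023   0.0244] n>= 3.0
```

View pics/s2.png

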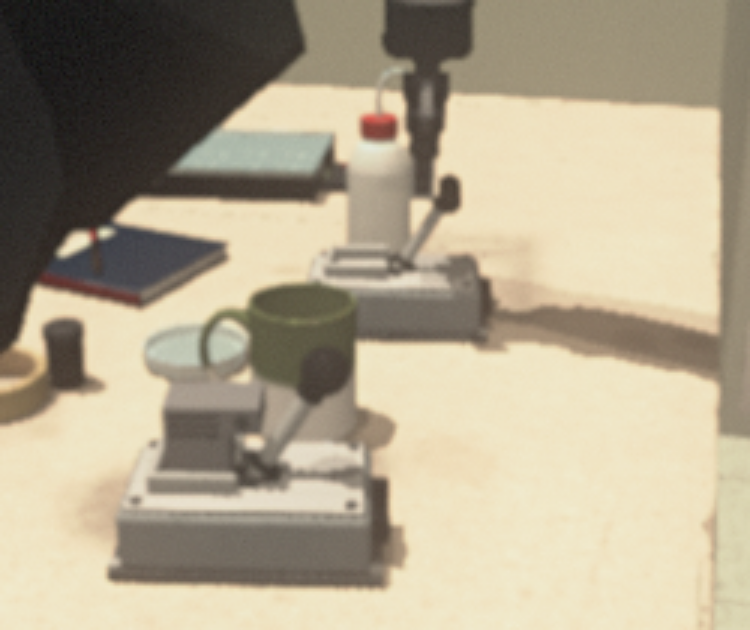

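>>> {"fn": "arm_command", "kwargs": {"moves": [-0.03,-0.008,0,0.002,-0.006,0.006,1,-0.03,-0.008,0,0.002,-0.006,0.006,1,-0.03,-0.008,0,0.002,-0.006,0.006,1,-0.02,0,0,0,0,0,1,0,0,0,0,0,0,1]}}

```text
clock: 4.42
eef_pos: [0.5538, -0.1797, 0.404]
tool_rot: [0.554, -0.441, -0.55, -0.443]
ft_force: [1.0, -0.3, 1.0]
grip_width: 0.0002
```

```bash
python3 - <<'E'
from h import *
where("D");delta("S",0.028,0,.39)
E
```

```text
in D [-0.0061  0.0011  0.404 ] F [ 1.   -0.33  0.95] w 0.0002 t 4.42
t 4.42 shift [ 0.0134 -0.113   0.3592] turn [-0.0334 -0.0036  0.0062] n>= 10.0
```

>>> {"fn": "arm_command", "kwargs": {"moves": [0,-0.011,0.034,-0.003,0,0,-1,0,-0.011,0.034,-0.003,0,0,-1,0,-0.011,0.034,-0.003,0,0,-1,0,-0.011,0.034,-0.003,0,0,-1,0,-0.011,0.034,-0.003,0,0,-1,0,-0.011,0.034,-0.003,0,0,-1,0,-0.011,0.034,-0.003,0,0,-1,0,-0.011,0.034,-0.003,0,0,-1,0,-0.011,0.034,-0.003,0,0,-1,0,-0.005,0.02,0,0,0,-1,0,0,0,0,0,0,-1]}}

```text
clock: 5.33
eef_pos: [0.5869, 0.1762, 0.4064]
tool_rot: [0.564, -0.431, -0.549, -0.441]
ft_force: [0.6, -0.3, 0.8]
grip_width: 0.0854
```

```bash
python3 - <<'E'
from h import *
im=bot.camera("top"); cv2.imwrite("pics/t2.png",im[...,::-1]); cv2.imwrite("pics/t2z.png",cv2.resize(im[165:250,260:345,::-1],None,fx=7,fy=7,interpolation=cv2.INTER_CUBIC))
where("S");delta("S",0.028,0,.39)
E
```

```text
in S [ 0.024  -0.0203  0.4063] F [ 0.08  1.12 -0.36] w 0.0854 t 5.38
t 5.38 shift [ 0.0162 -0.0033  0.0205] turn [-0.0135 -0.0098  0.0234] n>= 1.0
```

View pics/t2z.png

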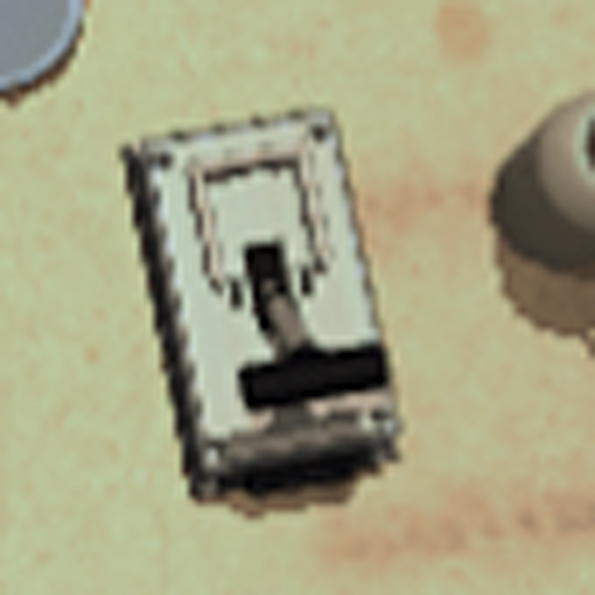

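```bash
python3 - <<'E'
from h import *
im=cv2.imread("pics/t2.png"); 
a=lambda X:(np.array(X)+.5)/7-.5+[260,165]
i=onz("top",a([[165,160],[319,130],[379,422],[215,455]]),.048)[:,:2]
print(i.mean(0),(i[0]+i[2])/2,(i[1]+i[3])/2,[np.linalg.norm(i[k]-i[k-1]) for k in range(4)],[np.arctan2(*(v[::-1])) for v in (i[0]-i[3],i[1]-i[2])],[np.arctan2(-v[0],v[1]) for v in (i[0]-i[1],i[3]-i[2])])
hsv=cv2.cvtColor(im,cv2.COLOR_BGR2HSV); m=np.zeros(im.shape[:2],np.uint8)
k=cv2.resize(hsv[...,2][165:250,260:345],None,fx=7,fy=7,interpolation=cv2.INTER_LINEAR)<50
k[:,:225]=0;k[420:]=0;k[:350]=0;k[:,390:]=0
ys,xs=np.nonzero(k); P=onz("top",a(np.c_[xs,ys]),.118)[:,:2]
r=cv2.minAreaRect((P*1000).astype(np.float32)); print("T",P.mean(0),r)
C=onz("top",a([[190,165],[312,140],[330,270],[212,292]]),.061)[:,:2]; print("cheeks",C.round(4).tolist())
print("cheek ang", [np.arctan2(*(v[::-1])) for v in (C[0]-C[3],C[1]-C[2])],[np.arctan2(-v[0],v[1]) for v in (C[0]-C[1],)])
for b in [(.560,-.1794,.220)]:
    c=np.array(b[:2]);s=b[2];M=np.array([[np.cos(s),np.sin(s)],[-np.sin(s),np.cos(s)]]); print(((C-c)@M.T).round(4).tolist(),M@(P.mean(0)-c))
E
```

```text
[ 0.55788988 -0.17892369] [ 0.55803091 -0.17969475] [ 0.55774886 -0.17815264] [np.float64(0.1315323029700359), np.float64(0.06989982395464386), np.float64(0.13155730787185516), np.float64(0.07303282080540477)] [np.float64(0.17695593448528082), np.float64(0.2007909029728416)] [np.float64(0.22085356120829333), np.float64(0.21913871028699078)]
T [ 0.51247783 -0.1878803 ] ((513.7059936523438, -188.45970153808594), (22.837419509887695, 59.09062957763672), 15.327735900878906)
cheeks [[0.6103, -0.1424], [0.6228, -0.1958], [0.5655, -0.2036], [0.5546, -0.1525]]
cheek ang [np.float64(0.17840964736827977), np.float64(0.13595043272489749)] [np.float64(0.23040615491519506)]
[[0.0571, 0.0251], [0.0577, -0.0297], [0.0, -0.0248], [0.0006, 0.0275]] [-0.04822742  0.00209484]
```

```bash
python3 - <<'E'
from h import *
im=cv2.imread("pics/t2.png")
hsv=cv2.cvtColor(im,cv2.COLOR_BGR2HSV).astype(float); g=cv2.cvtColor(im,cv2.COLOR_BGR2GRAY).astype(float)
a=lambda X:(np.array(X)+.5)/7-.5+[260,165]
def edge(ch,p,q,n=40,h=4):
    p,q=a(p),a(q); d=(q-p)/np.linalg.norm(q-p); nn=np.array([-d[1],d[0]]); out=[]
    s=np.arange(-h,h+.01,.2)
    for t in np.linspace(.05,.95,n):
        L=p+t*(q-p)+s[:,None]*nn
        v=cv2.remap(ch.astype(np.float32),L[:,:1].astype(np.float32),L[:,1:].astype(np.float32),cv2.INTER_LINEAR)[:,0]
        k=np.argmax(np.abs(np.gradient(cv2.GaussianBlur(v.reshape(-1,1),(1,9),1.5)[:,0]))); out.append(L[k])
    return np.array(out)
def line(uv,z=.048):
    P=onz("top",uv,z)[:,:2]; l=cv2.fitLine((P*1000).astype(np.float32),cv2.DIST_HUBER,0,.5,.001).ravel(); return l
dn={}
for nm,ch,p,q in(("R",hsv[...,1],(338,125),(392,405)),("L",g,(153,165),(207,440)),("T",hsv[...,1],(140,142),(325,110))):
    l=line(edge(ch,p,q)); 
    if l[0]<0 and nm!="T": l[:2]*=-1
    if nm=="T" and l[1]<0: l[:2]*=-1
    dn[nm]=l; print(nm,l, "ang",np.arctan2(l[1],l[0]) if nm!="T" else np.arctan2(-l[0],l[1]))
y=.205
n=np.array([-np.sin(y),np.cos(y)]);x=np.array([np.cos(y),np.sin(y)])
print("lateral R,L",dn["R"][2:]@n,dn["L"][2:]@n,"mid",(dn["R"][2:]+dn["L"][2:])@n/2,"T",dn["T"][2:]@x-76)
c=np.array([559,-178.8]);print(c@n,c@x)
E
```

```text
R [ 9.7916001e-01  2.0309027e-01  5.7180627e+02 -2.1944196e+02] ang 0.20451295
L [ 9.7865212e-01  2.0552383e-01  5.4942749e+02 -1.3669211e+02] ang 0.20699893
T [-2.0193605e-01  9.7939873e-01  6.3119135e+02 -1.6438173e+02] ang 0.2033343
lateral R,L -331.248036359934 -245.67530374621444 mid -288.4616700530742 T 508.5120981278242
-288.8501464188584 510.89728215542897
```

```bash
sed -i 's/"D":(np.array(\[.560,-.1794\]),.220)/"D":(np.array([.559,-.1787]),.205)/' h.py; python3 - <<'E'
from h import *
where("S");delta("S",0.027,0,.24)
E
```

```text
in S [ 0.024  -0.0203  0.4063] F [ 0.08  1.12 -0.36] w 0.0854 t 5.38
t 5.38 shift [0.1662 0.0012 0.022 ] turn [-0.0135 -0.0098  0.0234] n>= 5.0
```

>>> {"fn": "arm_command", "kwargs": {"moves": [0.02,0,0.011,-0.007,-0.005,0.012,-1,0.025,0,0.011,-0.007,-0.005,0.012,-1,0.025,0,0,0,0,0,-1,0,0,0,0,0,0,-1]}}

```text
clock: 5.72
eef_pos: [0.5837, 0.1949, 0.3363]
tool_rot: [0.561, -0.432, -0.558, -0.434]
ft_force: [-0.9, 0.0, -1.1]
grip_width: 0.0851
```

```bash
python3 - <<'E'
from h import *
where("S");delta("S",0.027,0,.24)
E
```

```text
in S [ 2.600e-02 -2.000e-04  3.363e-01] F [-0.94  0.01 -1.06] w 0.0851 t 5.72
t 5.72 shift [ 0.0963 -0.0005  0.0003] turn [-0.0009 -0.0013  0.0051] n>= 3.0
```

>>> {"fn": "arm_command", "kwargs": {"moves": [0.025,0,0,0,0,0.005,-1,0.025,0,0,0,0,0,-1,0.025,0,0,0,0,0,-1,0.015,0,0,0,0,0,-1,0.003,0,0,0,0,0,-1,0,0,0,0,0,0,-1]}}

```text
clock: 6.22
eef_pos: [0.5874, 0.188, 0.2465]
tool_rot: [0.559, -0.434, -0.555, -0.437]
ft_force: [-0.1, 0.3, -0.5]
grip_width: 0.0856
```

```bash
python3 - <<'E'
from h import *
where("S");delta("S",0.027,0,.24)
im=bot.camera("side"); cv2.imwrite("pics/s3.png",cv2.resize(im[120:330,150:400,::-1],None,fx=3,fy=3))
E
```

```text
in S [ 0.0278 -0.0078  0.2465] F [-0.14  0.31 -0.47] w 0.0856 t 6.22
t 6.22 shift [0.0065 0.001  0.0078] turn [-0.0106 -0.0032  0.0067] n>= 1.0
```

View pics/s3.png

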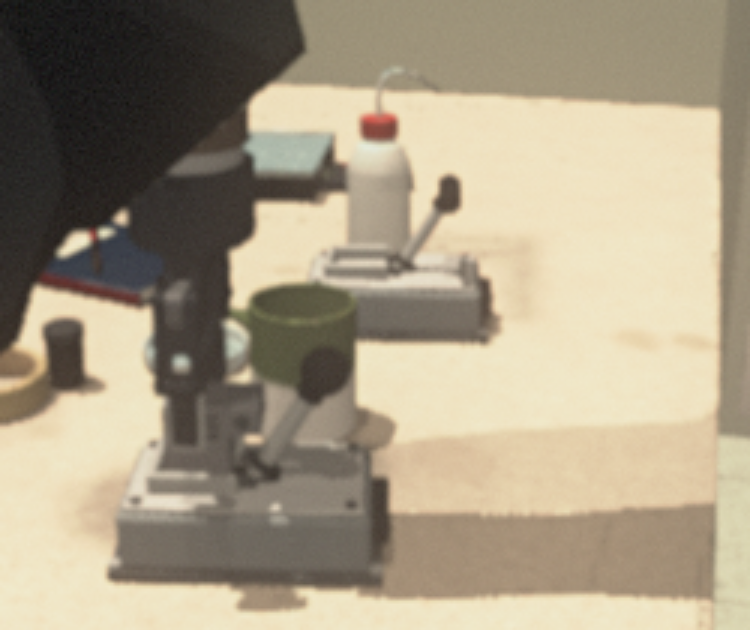

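>>> {"fn": "arm_command", "kwargs": {"moves": [0.005,0.001,0.008,-0.01,-0.003,0.006,-1,0.001,0,0,0,0,0,-1,0,0,0,0,0,0,-1]}}

```text
clock: 6.52
eef_pos: [0.5865, 0.1955, 0.2454]
tool_rot: [0.561, -0.431, -0.557, -0.436]
ft_force: [0.1, -0.2, 0.6]
grip_width: 0.0856
```

```bash
python3 - <<'E'
from h import *
where("S");delta("S",0.027,0,.24)
E
```

```text
in S [ 2.890e-02 -2.000e-04  2.454e-01] F [ 0.06 -0.19  0.61] w 0.0856 t 6.52
t 6.52 shift [0.0054 0.0019 0.0002] turn [-0.0017  0.0005  0.0084] n>= 1.0
```

>>> {"fn": "arm_command", "kwargs": {"moves": [0.005,0.002,0,0,0,0.008,-1,0,0,0,0,0,0,0.3,0,0,0,0,0,0,1,0,0,0,0,0,0,1,0,0,0,0,0,0,1,0,0,0,0,0,0,1,0,0,0,0,0,0,1]}}

```text
clock: 7.1
eef_pos: [0.5852, 0.196, 0.2432]
tool_rot: [0.56, -0.431, -0.558, -0.434]
ft_force: [0.4, 1.1, -1.3]
grip_width: 0.0354
```

```bash
python3 - <<'E'
from h import *
where("S");delta("S",0.027,0,.24)
E
```

```text
in S [0.0277 0.0006 0.2432] F [ 0.37  1.11 -1.33] w 0.0354 t 7.1
t 7.1 shift [ 0.0032  0.0007 -0.0006] turn [-0.0004  0.0008  0.0051] n>= 1.0
```

>>> {"fn": "arm_command", "kwargs": {"moves": [-0.01,0,0,0,0,0,1,-0.02,0,0,0,0,0,1,-0.03,0,0,0,0,0,1,-0.03,0,0,0,0,0,1,-0.03,0,0,0,0,0,1,-0.02,0,0,0,0,0,1,0,0,0,0,0,0,1]}}

```text
clock: 7.68
eef_pos: [0.5828, 0.1951, 0.387]
tool_rot: [-0.558, 0.435, 0.561, 0.431]
ft_force: [1.1, 0.3, -1.4]
grip_width: 0.0352
```

```bash
python3 - <<'E'
from h import *
where("S");delta("D",0.027,0,.37)
im=bot.camera("side"); cv2.imwrite("pics/s4.png",cv2.resize(im[120:330,150:400,::-1],None,fx=3,fy=3))
E
```

```text
in S [2.52e-02 3.00e-04 3.87e-01] F [ 1.13  0.3  -1.36] w 0.0352 t 7.68
t 7.68 shift [ 0.0176  0.0896 -0.3572] turn [ 0.0485  0.0001 -0.0074] n>= 9.0
```

View pics/s4.png

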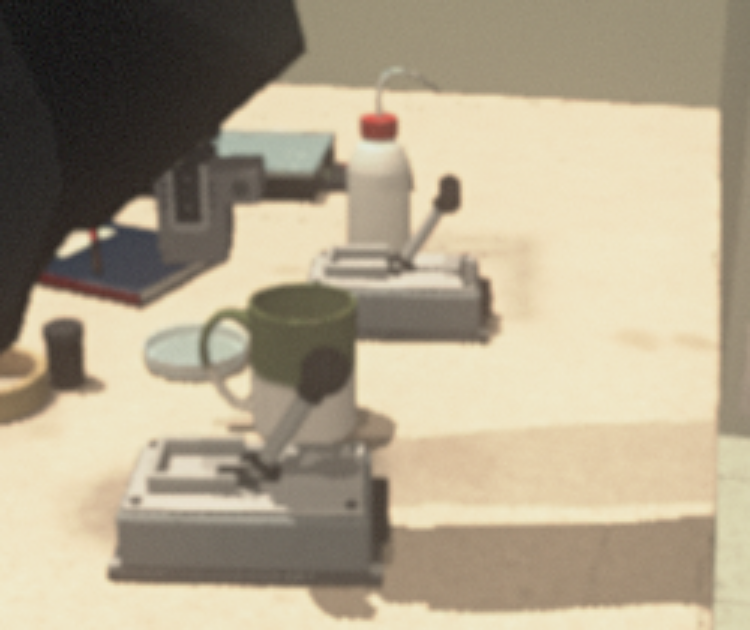

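>>> {"fn": "arm_command", "kwargs": {"moves": [0,0.008,-0.032,0.005,0,0,1,0,0.008,-0.032,0.005,0,0,1,0,0.008,-0.032,0.005,0,0,1,0,0.008,-0.032,0.005,0,0,1,0,0.008,-0.032,0.005,0,0,1,0,0.008,-0.032,0.005,0,0,1,0,0.008,-0.032,0.005,0,0,1,0,0.008,-0.032,0.005,0,0,1,0,0.008,-0.032,0.005,0,0,1,0,0.006,-0.025,0,0,0,1,0,0.003,-0.012,0,0,0,1,0,0,0,0,0,0,1]}}

```text
clock: 8.73
eef_pos: [0.5731, -0.1514, 0.3603]
tool_rot: [-0.538, 0.453, 0.563, 0.435]
ft_force: [0.5, 0.6, -1.3]
grip_width: 0.0352
```

```bash
python3 - <<'E'
from h import *
where("D");delta("D",0.027,0,.30)
E
```

```text
in D [0.0194 0.0238 0.3603] F [ 0.55  0.64 -1.27] w 0.0352 t 8.73
t 8.73 shift [ 0.0597 -0.01   -0.0246] turn [ 0.0087  0.0112 -0.0426] n>= 2.0
```

>>> {"fn": "arm_command", "kwargs": {"moves": [0,-0.004,-0.01,0.003,0.004,-0.014,1,0,-0.004,-0.01,0.003,0.004,-0.014,1,0,-0.002,-0.004,0.003,0.004,-0.014,1,0.01,0,0,0,0,0,1,0,0,0,0,0,0,1,0,0,0,0,0,0,1]}}

```text
clock: 9.23
eef_pos: [0.5906, -0.1704, 0.346]
tool_rot: [-0.549, 0.444, 0.55, 0.446]
ft_force: [-0.8, -0.3, -1.2]
grip_width: 0.0356
```

```bash
python3 - <<'E'
from h import *
where("D");delta("D",0.028,0,.28)
E
```

```text
in D [0.0326 0.0017 0.346 ] F [-0.82 -0.27 -1.24] w 0.0356 t 9.23
t 9.23 shift [ 0.066   0.0048 -0.0018] turn [0.004 0.002 0.002] n>= 2.0
```

Going down to about 15 mm above the cheeks for a look.

>>> {"fn": "arm_command", "kwargs": {"moves": [0.02,0.003,-0.001,0.004,0.002,0.002,1,0.02,0.002,0,0,0,0,1,0.015,0,0,0,0,0,1,0.005,0,0,0,0,0,1,0,0,0,0,0,0,1]}}

```text
clock: 9.65
eef_pos: [0.5885, -0.1685, 0.2881]
tool_rot: [0.552, -0.443, -0.547, -0.446]
ft_force: [-1.2, 0.8, -1.4]
grip_width: 0.035
```

```bash
python3 - <<'E'
from h import *
where("D");delta("D",0.028,0,.28)
im=bot.camera("side"); cv2.imwrite("pics/s5.png",cv2.resize(im[150:245,220:340,::-1],None,fx=6,fy=6,interpolation=cv2.INTER_CUBIC))
im=bot.camera("top"); cv2.imwrite("pics/t5.png",cv2.resize(im[160:260,240:350,::-1],None,fx=5,fy=5,interpolation=cv2.INTER_CUBIC))
E
```

```text
in D [0.031  0.0039 0.2881] F [-1.17  0.84 -1.43] w 0.035 t 9.65
t 9.65 shift [ 0.0081  0.0031 -0.0039] turn [ 0.0064 -0.0027  0.0079] n>= 1.0
```

View pics/s5.png

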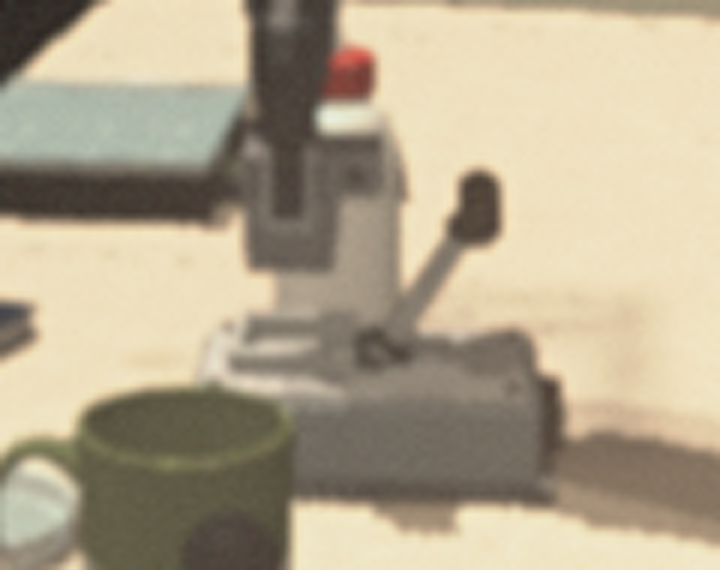

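View pics/t5.png

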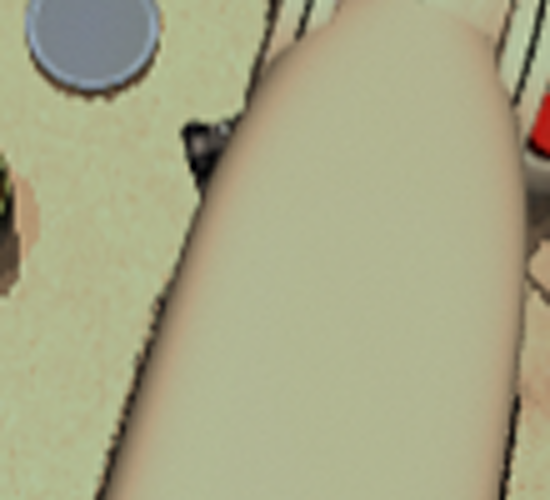

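>>> {"fn": "arm_command", "kwargs": {"moves": [0.008,0.003,-0.004,0.006,-0.003,0.008,1,0.004,0,0,0,0,0,1,0,0,0,0,0,0,1]}}

```text
clock: 10.0
eef_pos: [0.5882, -0.1737, 0.28]
tool_rot: [0.551, -0.445, -0.546, -0.447]
ft_force: [-0.2, -0.3, -1.0]
grip_width: 0.0351
```

```bash
python3 - <<'E'
from h import *
where("D");delta("D",0.028,0,.243)
E
```

```text
in D [ 0.0296 -0.001   0.28  ] F [-0.16 -0.28 -1.01] w 0.0351 t 10.0
t 10.0 shift [0.037  0.0019 0.0012] turn [ 0.0004 -0.0035  0.0065] n>= 1.0
```

>>> {"fn": "arm_command", "kwargs": {"moves": [0.008,0.002,0.001,0,-0.003,0.006,1,0.008,0,0,0,0,0,1,0.004,0,0,0,0,0,1,0,0,0,0,0,0,1]}}

```text
clock: 10.33
eef_pos: [0.5861, -0.1737, 0.259]
tool_rot: [0.549, -0.446, -0.548, -0.447]
ft_force: [-0.2, 0.8, -2.1]
grip_width: 0.0352
```

```bash
python3 - <<'E'
from h import *
where("D");delta("D",0.028,0,.243)
E
```

```text
in D [ 0.0276 -0.0006  0.259 ] F [-0.21  0.78 -2.14] w 0.0352 t 10.33
t 10.33 shift [ 0.016  -0.0004  0.0006] turn [-0.0004 -0.0011  0.0018] n>= 1.0
```

>>> {"fn": "arm_command", "kwargs": {"moves": [0.005,0,0,0,0,0,1,0.005,0,0,0,0,0,1,0.004,0,0,0,0,0,1,0.002,0,0,0,0,0,1]}}

```text
clock: 10.67
eef_pos: [0.5863, -0.1738, 0.243]
tool_rot: [0.55, -0.446, -0.547, -0.447]
ft_force: [-6.7, 0.6, 20.9]
grip_width: 0.0349
```

```bash
python3 - <<'E'
from h import *
where("D");delta("D",0.028,0,.243)
E
```

```text
in D [ 0.0277 -0.0007  0.243 ] F [-6.67  0.56 20.92] w 0.0349 t 10.67
t 10.67 shift [ 0.     -0.0003  0.0007] turn [-0.0004 -0.0016  0.0028] n>= 1.0
```

>>> {"fn": "arm_command", "kwargs": {"moves": [-0.001,0,0,0,0,0,0.3,0,0,0,0,0,0,-0.2,0,0,0,0,0,0,-1,0,0,0,0,0,0,-1,0,0,0,0,0,0,-1,0,0,0,0,0,0,-1]}}

```text
clock: 11.17
eef_pos: [0.5869, -0.1739, 0.2449]
tool_rot: [0.551, -0.445, -0.546, -0.447]
ft_force: [-0.1, 0.0, -0.0]
grip_width: 0.0854
```

```bash
python3 - <<'E'
from h import *
where("D")
im=bot.camera("side"); cv2.imwrite("pics/s6.png",cv2.resize(im[150:245,220:340,::-1],None,fx=6,fy=6,interpolation=cv2.INTER_CUBIC))
E
```

```text
in D [ 0.0283 -0.001   0.2449] F [-0.11  0.01 -0.02] w 0.0854 t 11.17
```

View pics/s6.png

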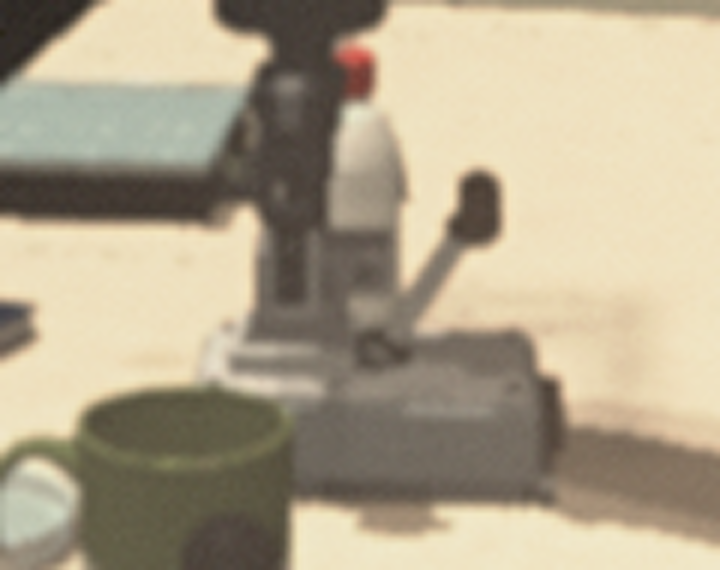

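>>> {"fn": "arm_command", "kwargs": {"moves": [-0.01,0,0,0,0,0,-1,-0.02,0,0,0,0,0,-1,-0.03,0,0,0,0,0,-1,-0.03,0,0,0,0,0,-1,-0.03,0,0,0,0,0,-1,-0.025,0,0,0,0,0,-1,0,0,0,0,0,0,-1]}}

```text
clock: 11.8
eef_pos: [0.5848, -0.1732, 0.3968]
tool_rot: [-0.548, 0.446, 0.549, 0.446]
ft_force: [0.7, -0.1, 0.8]
grip_width: 0.0857
```

```bash
python3 - <<'E'
from h import *
where("D");delta("S",-0.092,0,.39)
im=bot.camera("side"); cv2.imwrite("pics/s7.png",cv2.resize(im[150:245,220:340,::-1],None,fx=6,fy=6,interpolation=cv2.INTER_CUBIC))
E
```

```text
in D [2.640e-02 1.000e-04 3.968e-01] F [ 0.74 -0.07  0.83] w 0.0857 t 11.8
t 11.8 shift [0.0069 0.0441 0.355 ] turn [-0.0492  0.0003 -0.0007] n>= 9.0
```

View pics/s7.png

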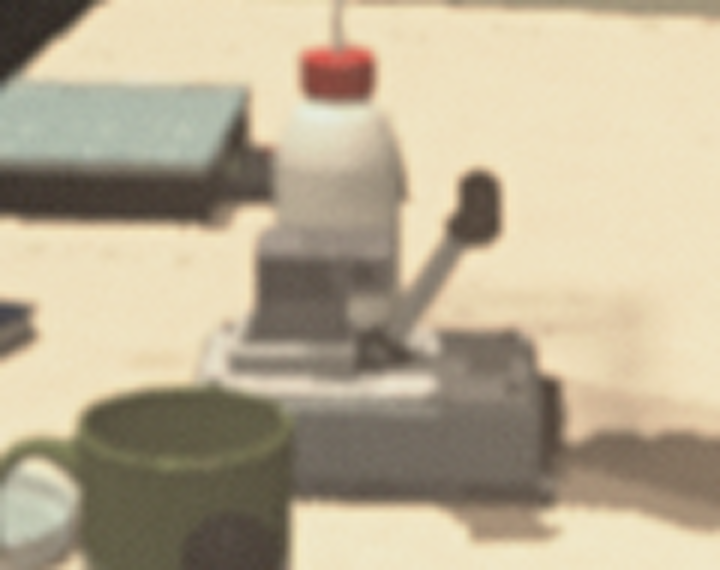

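>>> {"fn": "arm_command", "kwargs": {"moves": [0,0.004,0.034,-0.005,0,0,1,0,0.004,0.034,-0.005,0,0,1,0,0.004,0.034,-0.005,0,0,1,0,0.004,0.034,-0.005,0,0,1,0,0.004,0.034,-0.005,0,0,1,0,0.004,0.034,-0.005,0,0,1,0,0.004,0.034,-0.005,0,0,1,0,0.004,0.034,-0.005,0,0,1,0,0.004,0.034,-0.005,0,0,1,0,0.006,0.025,-0.004,0,0,1,0,0,0.01,0,0,0,1,0,0,0,0,0,0,1]}}

```text
clock: 12.85
eef_pos: [0.4583, 0.1605, 0.3852]
tool_rot: [-0.554, 0.438, 0.563, 0.429]
ft_force: [0.2, 0.1, -0.2]
grip_width: 0.0004
```

```bash
python3 - <<'E'
from h import *
where("S");delta("S",-0.092,0,.28)
E
```

```text
in S [-0.104  -0.0019  0.3852] F [ 0.2   0.11 -0.24] w 0.0004 t 12.85
t 12.85 shift [ 0.105  -0.0138  0.0017] turn [-0.0038  0.0023 -0.0171] n>= 3.0
```

>>> {"fn": "arm_command", "kwargs": {"moves": [0.025,-0.002,0.002,-0.003,0.002,-0.016,1,0.025,0,0,0,0,0,1,0.025,0,0,0,0,0,1,0.018,0,0,0,0,0,1,0,0,0,0,0,0,1]}}

```text
clock: 13.27
eef_pos: [0.459, 0.1617, 0.2882]
tool_rot: [0.56, -0.433, -0.559, -0.432]
ft_force: [-0.9, -0.4, -0.7]
grip_width: 0.0003
```

```bash
python3 - <<'E'
from h import *
where("S");delta("S",-0.08,0,.277)
im=bot.camera("side"); cv2.imwrite("pics/s8.png",cv2.resize(im[120:330,150:400,::-1],None,fx=3,fy=3))
E
```

```text
in S [-0.1031 -0.0009  0.2882] F [-0.93 -0.43 -0.69] w 0.0003 t 13.27
t 13.27 shift [ 0.0112 -0.0231  0.0009] turn [ 0.0008 -0.0017  0.0005] n>= 1.0
```

View pics/s8.png

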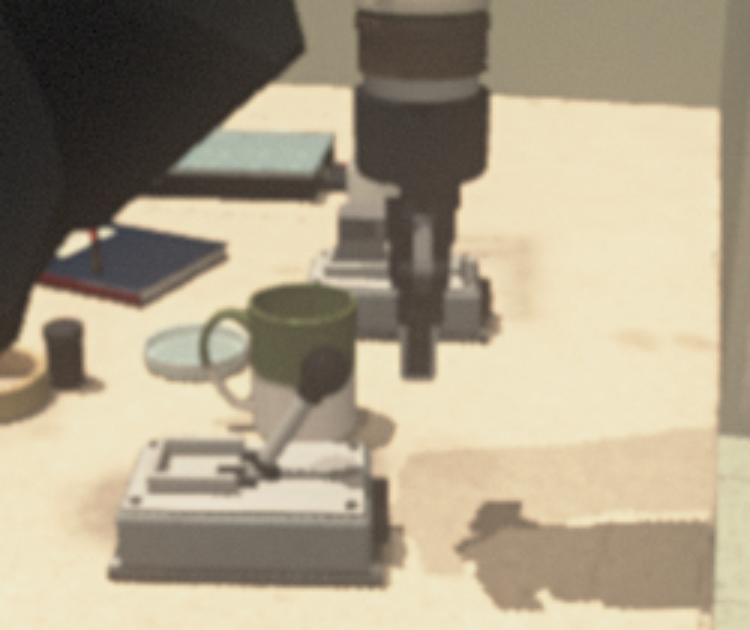

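>>> {"fn": "arm_command", "kwargs": {"moves": [0.009,-0.008,0.001,0,0,0,1,0.002,-0.014,0,0,0,0,1,0.001,-0.014,0,0,0,0,1,0.001,-0.014,0,0,0,0,1,0.001,-0.012,0,0,0,0,1]}}

```text
clock: 13.73
eef_pos: [0.5175, 0.1747, 0.2796]
tool_rot: [-0.557, 0.436, 0.561, 0.431]
ft_force: [-2.3, -0.4, 1.6]
grip_width: -0.0003
```

```bash
python3 - <<'E'
from h import *
where("S");delta("S",0.01,0,.277)
E
```

```text
in S [-0.0432 -0.003   0.2796] F [-2.3  -0.44  1.57] w -0.0003 t 13.73
t 13.73 shift [ 0.0021 -0.0532  0.0031] turn [-0.0027 -0.0005 -0.0091] n>= 2.0
```

>>> {"fn": "arm_command", "kwargs": {"moves": [0.003,-0.013,0.003,-0.002,0,-0.008,1,0.003,-0.013,0,0,0,0,1,0.002,-0.013,0,0,0,0,1,0.002,-0.013,0,0,0,0,1,0.001,-0.01,0,0,0,0,1]}}

```text
clock: 14.15
eef_pos: [0.58, 0.1904, 0.2751]
tool_rot: [-0.558, 0.435, 0.559, 0.433]
ft_force: [-26.8, -3.5, 13.9]
grip_width: -0.0004
```

```bash
python3 - <<'E'
from h import *
where("S");delta("S",0.01,0,.277)
im=bot.camera("side"); cv2.imwrite("pics/s9.png",cv2.resize(im[120:330,150:400,::-1],None,fx=3,fy=3))
E
```

```text
in S [ 0.0213 -0.0035  0.2751] F [-26.77  -3.48  13.85] w -0.0004 t 14.15
t 14.15 shift [-0.0019  0.0114  0.0035] turn [-0.0046 -0.0001 -0.0022] n>= 1.0
```

View pics/s9.png

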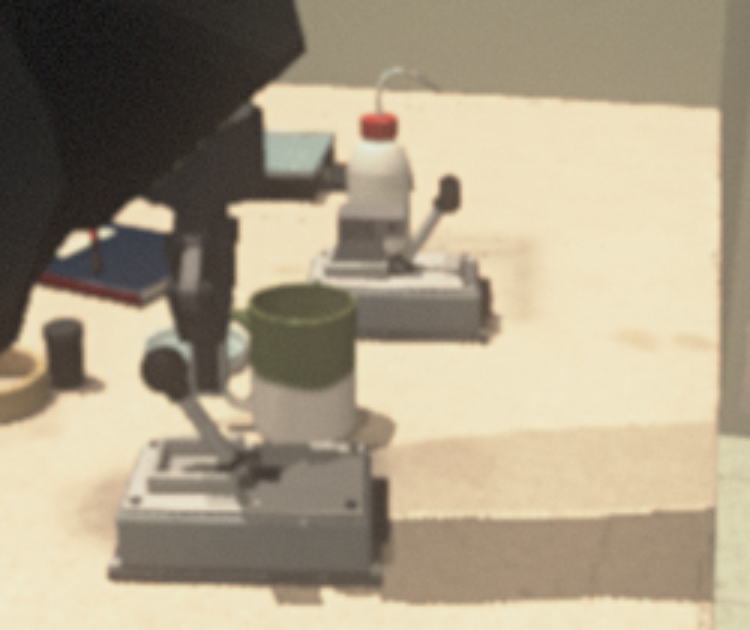

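>>> {"fn": "arm_command", "kwargs": {"moves": [0,0.012,0,0,0,0,1,-0.01,0.012,0,0,0,0,1,-0.03,0,0,0,0,0,1,-0.03,0,0,0,0,0,1,-0.03,0,0,0,0,0,1,-0.03,0,0,0,0,0,1,0,0.03,0,0,0,0,1,0,0.03,0,0,0,0,1,0,0.03,0,0,0,0,1,0,0.03,0,0,0,0,1,0,0.03,0,0,0,0,1,0,0,0,0,0,0,1,0,0,0,0,0,0,1]}}

```text
clock: 15.28
eef_pos: [0.4098, 0.139, 0.4277]
tool_rot: [0.559, -0.434, -0.553, -0.441]
ft_force: [0.3, 0.1, 0.4]
grip_width: -0.0002
```

```bash
python3 - <<'E'
from h import *
where("S")
im=bot.camera("side"); a=cv2.resize(im[130:330,150:350,::-1],None,fx=2,fy=2)
t=bot.camera("top"); cv2.imwrite("pics/t9.png",t[...,::-1]); b=cv2.resize(t[150:250,150:350,::-1],None,fx=4,fy=4,interpolation=cv2.INTER_CUBIC)
cv2.imwrite("pics/e1.png",b);cv2.imwrite("pics/e2.png",a)
E
```

```text
in S [-0.1564 -0.0105  0.4277] F [0.28 0.09 0.39] w -0.0002 t 15.28
```

View pics/e1.png

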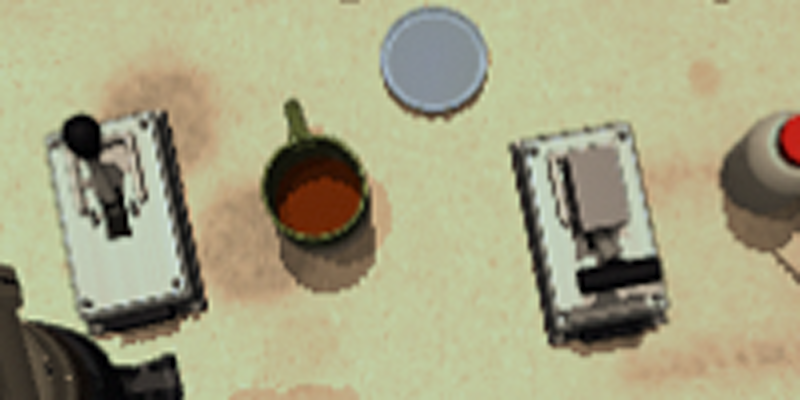

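View pics/e2.png

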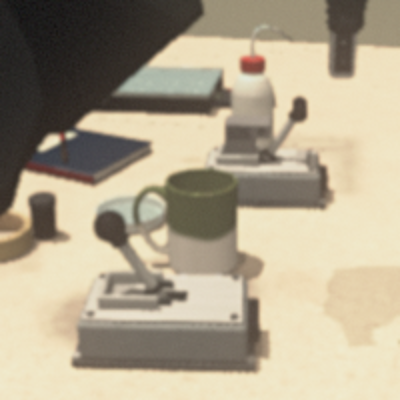

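```bash
python3 - <<'E'
from h import *
a=lambda X:(np.array(X)+.5)/4-.5+[150,150]
def inb(b,P):
    c,s=BOX[b];M=np.array([[np.cos(s),np.sin(s)],[-np.sin(s),np.cos(s)]]);return (M@(P[:2]-c)).round(4)
print("ball",inb("S",onz("top",a([[82,136]]),.118)[0]))
print("tbar",inb("D",onz("top",a([[619,275]]),.118)[0]))
print("block mid (expect .0185,0)",inb("D",onz("top",a([[568,150],[614,143],[629,225],[583,234]]),.103).mean(0)))
i0=cv2.imread("pics/top0.png").astype(int);i1=cv2.imread("pics/t9.png").astype(int)
for n,(x0,x1,y0,y1) in dict(mug=(214,246,172,220),dish=(243,275,150,182),pot=(228,246,130,148),bottle=(330,360,176,206)).items(): print(n,np.abs(i0-i1)[y0:y1,x0:x1].mean().round(2))
bot.job_done()
E
```

```text
ball [ 0.0467 -0.    ]
tbar [-0.0476 -0.0003]
block mid (expect .0185,0) [ 0.0189 -0.0008]
mug 6.45
dish 9.22
pot 6.29
bottle 7.02
the job is handed in; nothing more can be done
```

I did the changeover in the required order and handed the job in at about 15.4 s. The hand-in gives no verdict, so what follows is from my own last pictures.

**What I did:**
1. I pushed the duty T-lever over to OFF with closed fingers.
2. I carried the lock block into the duty pocket. It touched the floor at the same tool height at which I gripped it in the standby pocket, within 0.2 mm. I then opened the fingers and backed away.
3. I pushed the standby ball lever over to ON.
4. I backed off and stopped clear of everything.

**What the last pictures showed** (positions along x and y in each box's own frame):

| Item | Measured | Expected |
|---|---|---|
| Duty T-bar | x −47.6 mm | −48 mm (OFF) |
| Standby ball | x +46.7 mm | +48 mm (ON) |
| Centre of the block's top | x 18.9, y −0.8 mm | x 18.5, y 0 mm |

- **Block:** its nose points at the duty lever, and it looks upright and fully down. The gripper was clear of it.
- **Bystanders:** by eye, the bottle, mug, dish and film pot stand where they began. I also compared the first and last pictures around each. They differed by 6–9 grey levels, a figure I did not compare with an undisturbed patch, so it proves little.

**What did not go cleanly:**
- The first push on the duty lever stopped near upright, with the tool about 20 mm too high, so I pushed again.
- The standby push ran slightly past the snap and pressed on the lever at its stop with about 27–30 N until I pulled back.

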